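# Examine the marked test panel through the loupe

## Robot

A 7-joint arm with a two-finger parallel gripper is mounted at the origin on the work surface. World frame = base frame: x ahead of the robot, y to its left, z up, the work surface at z = 0. Lengths are in m, angles in rad, forces in N, time in s.
With the tool pointing down it reaches from about 0.35 to 0.9 m from the base axis. Payload 8.1 kg.
Tool frame: the origin (TCP) lies between the finger pads; the fingertips stand ahead of it and the grasp point (between the pads) is the TCP (arm.nose_length is the z of the fingertips in the tool frame, in m); z points along the fingers, y is the line along which they close (so a half turn about z gives the same grasp; the last joint's range is limited). The gripper opens to 92 mm and grips with 3 to 60 N. Pads are 19 mm wide; open, the fingers measure 130 mm over their backs; the gripper's body (75 mm by 190 mm) begins 47 mm behind the grasp point.
Start: joints at [-1.218, 0.434, 0.025, 1.573, -0.012, 1.134, -0.075], TCP at [0.275, 0.561, 0.246] pointing down, gripper open.
Joint ranges: [-2.62, 2.62], [-0.44, 2.09], [-1.27, 1.32], [0.08, 2.57], [-1.32, 4.46], [0.12, 2], [-2.74, 2.74]. Speed limits (rad/s): [2.22, 2.22, 3.01, 3.01, 3.14, 3.14, 3.14].

## Interface

Orientations are given as a rotation vector (axis times angle).
In Python, from cell import sensors, optics, arm gives the robot as it stands.
- The arm moves only by the tool arm_command, never from a script. Its argument "deltas" is one flat list of numbers, 7 for each row, row after row: the turn, a rotation vector about the world's x, y, z as a fraction of full scale, then the shift along the world's x, y, z as a fraction of full scale, then the finger opening in mm, from 0 to 91.8. In form: [wx, wy, wz, dx, dy, dz, fingers, wx, wy, wz, dx, dy, dz, fingers, ...]. A call has 1 to 20 rows; each row is the pose to reach, as a shift and turn from the pose commanded when the call began; what a row does not reach only later rows make up. Full scale, the value 1, is 1 m for a shift and 90 degrees for a turn. A row lasts 1/10 s, in which the tool goes at most 50 mm and 8.59 degrees, less where a joint would pass 70% of its speed; a pose out of reach is approached as far as the arm can. A call with a number of a shift or a turn outside -1 to 1 is refused whole. A call with a gripper value outside its range is refused whole. The fingers move at their own pace and stop on an object; "force" is the grip in N (left out, the last holds). Time passes only in rows, so rows that repeat a pose let the fingers close. It gives the time, the measured TCP pose, the force, the opening and the grip force at its end, in the units of the state.
- sensors.observe(): the state, without advancing time (a new reading comes with each control period).
- optics.get_image(name): name is "scene" or "top"; returns the picture (420x560x3 uint8, blue, green, red); there is no depth.
- optics.calibration(name): a dict with "camera_matrix" (3x3 intrinsics, pixels), "rvec" (rotation vector, rad) and "tvec" (3), from world to camera coordinates, as OpenCV has them. Camera axes: x right, y down, z forward; pixel columns grow to the right and rows downward; lengths in m; the calibration is good to about 2 mm. A picture is of the moment at which its call begins. calibration takes no time and is no camera call.
- arm.sign_off(): hands the job in; it is judged then, once.
The state is a dict: "clock": time; "joints": joint angles; "dq": joint speeds; "joint_efforts": joint torques, N m; "position": TCP position; "ee_rot": TCP orientation; "force": force on the tool from outside, world axes, zero at the start; "ft_torque": the same for the moment, N m; "width": opening from 0.0 (shut) to 1.0 (fully open); "gripper_force": force on a finger pad.
Only numpy, scipy, OpenCV 4.12 (cv2) and the standard library are available. Lean on these libraries where they do the work, as an engineer would, in place of code of your own. Each camera call takes 0.05 s, during which the arm holds its last target. There are 200 camera calls.

## Task

Take the loupe out of its rest by its handle and hold it level over the middle of the painted test panel that has the red-lidded jar standing by it, with the lens at the height of the black focal band on that panel's gauge post. Finish while still holding it there, steady, in the gripper; touch no panel or post, and leave the jars and everything else on the table where they are.

Things in the scene. Friction and masses are not known exactly. Their poses are not given: they have to be found in the camera images.
- loupe_grip (a point): Middle (half-way up, half-way along) of the black handle of the reading loupe: a flat-sided bar 120 mm long (along this point's x), 18 mm wide (y), 22 mm high (z). At the start the loupe lies level in the rest, this point 56 mm above the table. Site x points along the handle to the lens, z up, square to the lens. The loupe weighs about 0.16 kg and balances about 20 mm from here towards the lens.
- loupe_lens (a point): Centre of the loupe's round glass lens in its brass rim (66 mm outside diameter, 12 mm high), 107 mm from loupe_grip along +x, at the same height. z is the lens's optical axis (up when the loupe lies in its rest); x points away from the handle. The loupe is one rigid piece.
- loupe: The whole loupe (handle, neck, lens). Origin under the middle of the handle, 11 mm below loupe_grip; same axes.
- rest: Fixed dark wooden rest for the loupe, 130 x 56 mm base 8 mm thick, origin under its centre, long axis x. Two U-shaped saddles, each 12 mm thick, stand at 42 mm either side of the centre along x, so 72 mm of handle between them is free for the fingers. Saddle floors are 45 mm high, their 40 mm wide cheeks 55 mm high. Lift the handle straight up out of them.
- panel_blue: Test panel painted blue, fixed, 140 mm (x) x 90 mm (y), 10 mm thick; origin under its centre, x pointing to the gauge post. The three panels change places from start to start. It carries a white upright gauge post, 8 mm across and 94 mm tall, on its centre line 60 mm from the panel's centre along +x; a black band on the post marks the focal height.
- panel_blue_face (a point): Centre of the top face of the blue panel, 10 mm above the table; axes as the panel's, z up. The lens centre belongs straight above this point.
- panel_blue_mark (a point): Middle of the black focal-height band (8 mm high) on the blue panel's gauge post: 80 mm above the face, 60 mm from the face's centre along the panel's +x.
- panel_violet: Test panel painted violet, fixed, 140 mm (x) x 90 mm (y), 28 mm thick; origin under its centre, x pointing to the gauge post. The three panels change places from start to start. It carries a white upright gauge post, 8 mm across and 94 mm tall, on its centre line 60 mm from the panel's centre along +x; a black band on the post marks the focal height.
- panel_violet_face (a point): Centre of the top face of the violet panel, 28 mm above the table; axes as the panel's, z up. The lens centre belongs straight above this point.
- panel_violet_mark (a point): Middle of the black focal-height band (8 mm high) on the violet panel's gauge post: 80 mm above the face, 60 mm from the face's centre along the panel's +x.
- panel_yellow: Test panel painted yellow, fixed, 140 mm (x) x 90 mm (y), 46 mm thick; origin under its centre, x pointing to the gauge post. The three panels change places from start to start. It carries a white upright gauge post, 8 mm across and 94 mm tall, on its centre line 60 mm from the panel's centre along +x; a black band on the post marks the focal height.
- panel_yellow_face (a point): Centre of the top face of the yellow panel, 46 mm above the table; axes as the panel's, z up. The lens centre belongs straight above this point.
- panel_yellow_mark (a point): Middle of the black focal-height band (8 mm high) on the yellow panel's gauge post: 80 mm above the face, 60 mm from the face's centre along the panel's +x.
- jar_red_center (a point): Centre (28 mm up) of the small amber paint jar with a red lid: it stands by the panel to be examined. 42 mm across, 56 mm tall, 0.13 kg, loose. One jar stands just beyond each panel's gauge post, about 105 mm from the panel's centre along the panel's +x; which jar stands at which panel changes.
- jar_red: The same red-lidded jar; origin under its centre, z up.
- jar_white_center (a point): Centre (28 mm up) of the small amber paint jar with a white lid. 42 mm across, 56 mm tall, 0.13 kg, loose. One jar stands just beyond each panel's gauge post, about 105 mm from the panel's centre along the panel's +x; which jar stands at which panel changes.
- jar_white: The same white-lidded jar; origin under its centre, z up.
- jar_grey_center (a point): Centre (28 mm up) of the small amber paint jar with a grey lid. 42 mm across, 56 mm tall, 0.13 kg, loose. One jar stands just beyond each panel's gauge post, about 105 mm from the panel's centre along the panel's +x; which jar stands at which panel changes.
- jar_grey: The same grey-lidded jar; origin under its centre, z up.
- mug: Dark metal mug, 68 mm across, 75 mm tall, loose; a bystander beyond the rest, to the right of the jars. Origin under its centre.
- knife: Palette knife (spatula) lying on the table on the robot's side of the panels, loose; a bystander lower than 40 mm.
- brush: Paint brush lying on the table on the robot's side of the panels, loose; a bystander lower than 40 mm.
- towel_roll: White paper-towel roll standing on end to the left of the panels, 110 mm across, 210 mm tall, loose; a bystander. Origin under its centre.
Mind the look-alikes: they are no part of the job. Leave any purple look-alike of the rest alone.

How it is judged:
By the outcome, as a careful person would: the job done as asked, in the order asked, and still so for the second after the job is handed in, while the arm keeps its last pose, push and grip.
It also fails if it takes over 35 s, if anything falls off the work surface, if the arm or the gripper's body presses on something with over 40 N, if the wrist force passes 120 N, or if a joint passes its speed limit or range.

## Working session

There is one attempt and no reset: what is moved stays moved. The work goes in short steps, Python scripts to look and compute and a tool call to move; the robot and the scene stay as the last step left them, time stands still between calls to the robot, and variables do not carry over. Pictures are saved under pics/ and viewed, at most 10 in all, crops included, and the job is handed in when it is done.

Besides the shell and the picture viewer there is one more tool, called as name(argument=value, ...), one argument or row to a line, values as JSON. arm_command: Moves the arm, as the interface text tells. Its arguments: {"type":"object","properties":{"deltas":{"type":"array","items":{"type":"number"}},"force":{"type":"number"}},"required":["deltas"]}

```bash
mkdir -p pics; python3 - <<'E'
from cell import sensors, optics, arm
import cv2
for n in("scene","top"):
    cv2.imwrite(f"pics/{n}0.png",optics.get_image(n)); c=optics.calibration(n); print(n,c)
print(sensors.observe(), arm.nose_length)
E
```

```text
scene {'camera_matrix': array([[406.63557567,   0.        , 284.78006121],
       [  0.        , 406.63557567, 212.87078538],
       [  0.        ,   0.        ,   1.        ]]), 'rvec': array([ 1.84717252,  1.47247665, -0.67644195]), 'tvec': array([-0.14243883, -0.25772784,  1.566087  ])}
top {'camera_matrix': array([[491.99028045,   0.        , 278.17675168],
       [  0.        , 491.99028045, 202.41387459],
       [  0.        ,   0.        ,   1.        ]]), 'rvec': array([ 2.16378267, -2.1773693 ,  0.12007838]), 'tvec': array([0.03325482, 0.55057399, 1.48386351])}
{'clock': 0.1, 'joints': array([-1.21760822,  0.43513137,  0.02494499,  1.57398645, -0.01161945,
        1.13399418, -0.07512444]), 'dq': array([-5.18336662e-04, -1.30995267e-03,  9.35628946e-04, -2.62110185e-03,
       -6.77668899e-04,  4.33076712e-04, -5.34344234e-05]), 'joint_efforts': array([ 3.17166894e-03, -6.69124818e+01,  9.88325849e-01, -3.15146148e+01,
       -6.04963652e-02,  3.74169101e-02,  1.27740218e-04]), 'position': array([0.27494491, 0.56080585, 0.24504432]), 'ee_rot': array([-7.09836210e-01, -3.06012600e+00,  2.13199328e-03]), 'force': array([-0.22952863,  0.1034172 ,  0.8090986 ]), 'ft_torque': array([0.00981953, 0.00911614, 0.03821383]), 'gripper_force': 0.0, 'width': 0.9959524482696186} 0.019
```

View pics/scene0.png

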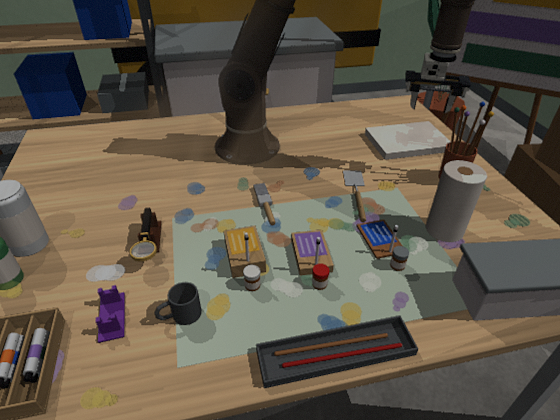

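View pics/top0.png

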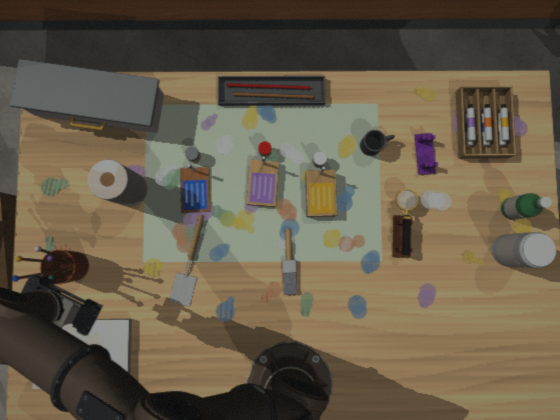

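The red-lidded jar (top picture, 265,149) stands by the violet panel (263,184). The loupe lies in the dark rest, with its handle at about (405,235) and its lens at (407,200). The purple look-alike is at (425,153).

```bash
cat > h.py <<'E'
import numpy as np, cv2
from cell import sensors, optics, arm
def cam(n):
    c=optics.calibration(n); R=cv2.Rodrigues(c['rvec'])[0]; return c['camera_matrix'],R,c['tvec']
def cast(n,uv,z):
    K,R,t=cam(n); o=-R.T@t; d=R.T@np.linalg.inv(K)@np.array([uv[0],uv[1],1.]); return o+d*(z-o[2])/d[2]
def proj(n,p):
    K,R,t=cam(n); q=K@(R@np.array(p)+t); return q[:2]/q[2]
E
python3 - <<'E'
from h import *
t=cv2.imread('pics/top0.png'); s=cv2.imread('pics/scene0.png')
f=lambda i,x,y,w,h,k:cv2.resize(i[y:y+h,x:x+w],None,fx=k,fy=k,interpolation=cv2.INTER_CUBIC)
a=f(t,380,180,60,85,7); b=f(t,230,130,50,85,7)
cv2.imwrite('pics/c1.png',np.clip(np.hstack([a,b])*1.0*1.6,0,255).astype('uint8'))
a=f(s,120,200,55,75,7);b=f(s,282,220,55,75,7)
cv2.imwrite('pics/c2.png',np.clip(np.hstack([a,b])*1.5,0,255).astype('uint8'))
E
```

```text
(no output)
```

View pics/c1.png

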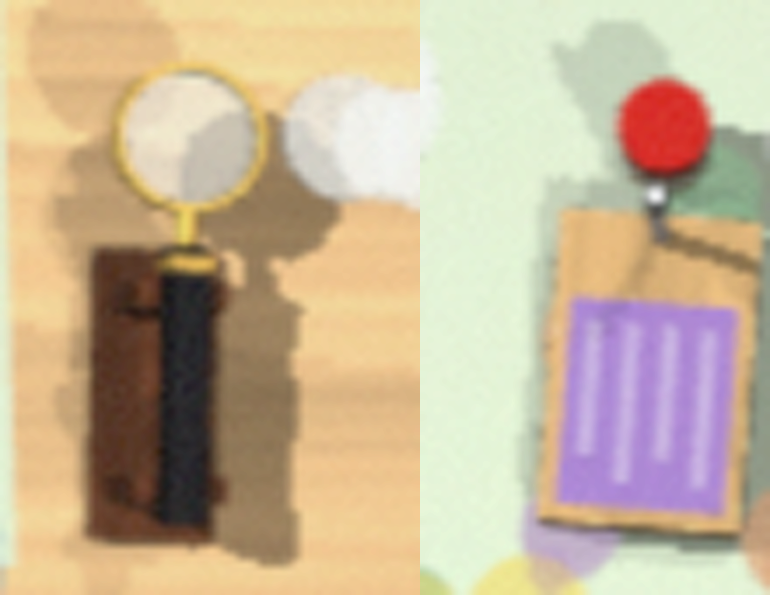

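View pics/c2.png

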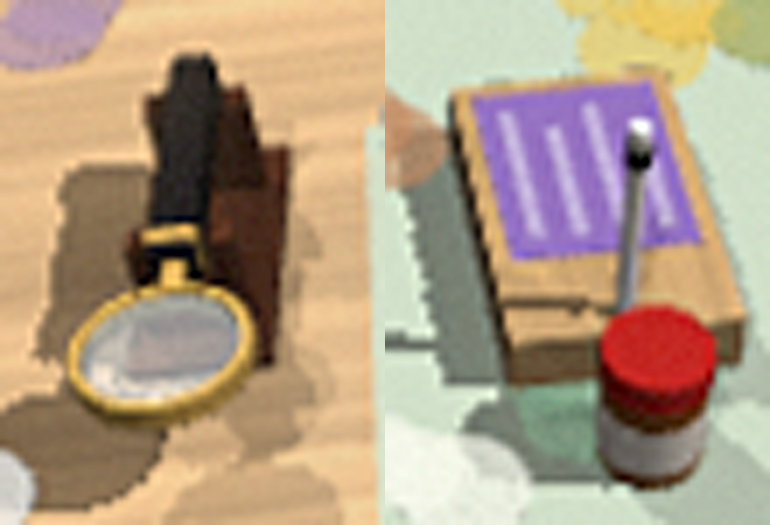

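The crops give the loupe's rim, the handle's edges, and the violet panel's top-face corners and post. I convert them to world points.

```bash
python3 - <<'E'
from h import *
T=lambda x,y,o:(o[0]+(x+.5)/7-.5,o[1]+(y+.5)/7-.5)
a=(380,180); b=(230-60,130) # b crop starts at x=420 in the montage
np.set_printoptions(precision=4,suppress=True)
# note b: col 420 -> px 230
L=cast('top',T(191,138,a),.060); print('lens',L)
H1=cast('top',T(189,262,a),.067);H2=cast('top',T(186,524,a),.067); print('handle',H1,H2,np.hypot(*(H1-H2)[:2]))
s1=(120,200); s2=(282-55,220)
print('lens scene',cast('scene',T(163,352,s1),.058))
print('handle rear top scene', cast('scene',T(195,62,s1),.067))
for n,cs in(('top',[T(*c,b) for c in((562,210),(762,222),(740,530),(541,518))]),('scene',[T(*c,s2) for c in((453,90),(655,72),(743,320),(510,360))])):
    P=np.array([cast(n,c,.028) for c in cs]); print(n,P[:,:2],P.mean(0),[np.hypot(*(P[i]-P[i-1])[:2]) for i in range(4)])
print('post top',cast('top',T(657,195,b),.122),'base',cast('top',T(658,235,b),.028), 'scene top',cast('scene',T(641,124,s2),.122))
print('jar red', cast('top',T(664,127,b),.056),'mug',cast('top',(373,142),.075),'roll',cast('top',(107,180),.21))
K,R,t=cam('top')
E
```

```text
lens [ 0.5547 -0.3583  0.06  ]
handle [ 0.5006 -0.3537  0.067 ] [ 0.3893 -0.3487  0.067 ] 0.11142231906597888
lens scene [ 0.5564 -0.3605  0.058 ]
handle rear top scene [ 0.3969 -0.351   0.067 ]
top [[0.685  0.1168]
 [0.6792 0.0282]
 [0.542  0.0387]
 [0.5478 0.1261]] [0.6135 0.0775 0.028 ] [np.float64(0.13751317785740116), np.float64(0.08881990287875349), np.float64(0.13754301409028608), np.float64(0.087545923412176)]
scene [[0.5431 0.0376]
 [0.5504 0.1206]
 [0.6885 0.1123]
 [0.6888 0.023 ]] [0.6177 0.0734 0.028 ] [np.float64(0.14643104014949462), np.float64(0.0832952245431145), np.float64(0.13839950641327936), np.float64(0.08937570814458948)]
post top [0.6729 0.0725 0.122 ] base [0.6736 0.0743 0.028 ] scene top [0.6734 0.0712 0.122 ]
jar red [0.7161 0.0709 0.056 ] mug [ 0.7278 -0.2577  0.075 ] roll [0.5956 0.4947 0.21  ]
```

arm_command(
  deltas=[0,0,0,0,0,0.04,91,0,0,0,0,0,0.05,91,0,0,0,0,-0.05,0.05,91,0,0,0,0,-0.1,0.05,91,0,0,0,0.01,-0.15,0.05,91,0,0,0.03,0.02,-0.2,0.05,91,0,0,0.06,0.04,-0.25,0.05,91,0,0,0.1,0.06,-0.3,0.05,91,0,0,0.15,0.08,-0.345,0.05,91,0,0,0.2,0.1,-0.39,0.05,91,0,0,0.253,0.12,-0.435,0.05,91,0,0,0.253,0.14,-0.48,0.05,91,0,0,0.253,0.16,-0.525,0.05,91,0,0,0.253,0.18,-0.57,0.05,91,0,0,0.253,0.188,-0.62,0.05,91,0,0,0.253,0.188,-0.67,0.05,91,0,0,0.253,0.188,-0.72,0.03,91,0,0,0.253,0.188,-0.77,0,91,0,0,0.253,0.188,-0.82,-0.03,91,0,0,0.253,0.188,-0.865,-0.045,91],
  force=40,
)

```text
clock: 2.1
position: [0.4627, -0.284, 0.2078]
ee_rot: [-0.09, -3.14, -0.001]
force: [1.6, 1.6, 0.7]
width: 0.99
gripper_force: 0.0
```

arm_command(
  deltas=[0,0,0,0,-0.03,0,91,0,0,0,0,-0.049,0,91,0,0,0,0,-0.049,0,91,0,0,0,0,-0.049,-0.03,70,0,0,0,0,-0.049,-0.06,60,0,0,0,0,-0.049,-0.09,60,0,0,0,0,-0.049,-0.1,60,0,0,0,0,-0.049,-0.1,60,0,0,0,0,-0.049,-0.1,60],
)

```text
clock: 3.0
position: [0.4637, -0.3321, 0.1105]
ee_rot: [0.091, 3.139, -0.001]
force: [0.8, -0.6, 0.9]
width: 0.653
gripper_force: 0.0
```

```bash
python3 - <<'E'
from h import *
s=optics.get_image('scene'); t=optics.get_image('top')
f=lambda i,x,y,w,h,k:cv2.resize(i[y:y+h,x:x+w],None,fx=k,fy=k,interpolation=cv2.INTER_CUBIC)
cv2.imwrite('pics/g1.png',np.clip(np.hstack([f(s,100,170,95,105,4),f(t,360,170,95,105,4)])*1.5,0,255).astype('uint8'))
o=sensors.observe();print(o['position'],o['joints'],o['force'])
E
```

```text
[ 0.46399792 -0.3324148   0.11093086] [ 0.14735022  0.53602092  0.54268498  1.89190604 -0.37252348  0.81224319
  2.4002531 ] [0.52488538 0.24815239 0.06467307]
```

View pics/g1.png

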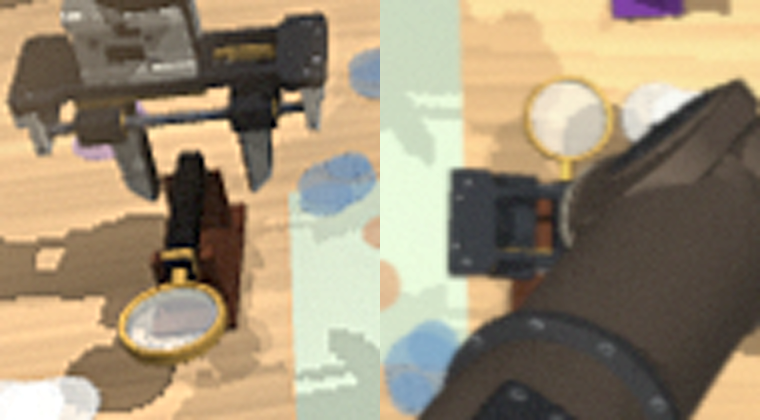

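The gripper is open above the handle, but about 20 mm off in y, which matches the measured pose. I correct this before descending.

arm_command(
  deltas=[0,0,0,-0.001,-0.0205,0,60,0,0,0,-0.001,-0.0205,0,60,0,0,0,-0.001,-0.0205,-0.02,60,0,0,0,-0.001,-0.0205,-0.04,60,0,0,0,-0.001,-0.0205,-0.05,60,0,0,0,-0.001,-0.0205,-0.05,60,0,0,0,-0.001,-0.0205,-0.05,60],
)

```text
clock: 3.8
position: [0.4625, -0.3527, 0.0601]
ee_rot: [0.092, 3.14, -0.0]
force: [0.5, -0.1, -0.1]
width: 0.652
gripper_force: 0.0
```

arm_command(
  deltas=[0,0,0,0,0,-0.004,40,0,0,0,0,0,-0.004,22,0,0,0,0,0,-0.004,10,0,0,0,0,0,-0.004,5,0,0,0,0,0,-0.004,5,0,0,0,0,0,-0.004,5,0,0,0,0,0,-0.004,5,0,0,0,0,0,-0.004,5,0,0,0,0,0,-0.004,5],
  force=40,
)

```text
clock: 4.7
position: [0.4622, -0.3526, 0.0555]
ee_rot: [0.092, 3.14, -0.0]
force: [-0.2, 1.0, 1.7]
width: 0.193
gripper_force: 40.0
```

arm_command(
  deltas=[0,0,0,0,0,0.01,5,0,0,0,0,0,0.03,5,0,0,0,0,0,0.06,5,0,0,0,0,0,0.09,5,0,0,0,0,0,0.12,5,0,0,0,0,0,0.145,5,0,0,0,0,0.02,0.15,5,0,0,0,0,0.05,0.15,5,0,0,0,0,0.085,0.15,5,0,0,0,0,0.12,0.15,5,0,0,0,0.01,0.155,0.15,5,0,0,0,0.02,0.19,0.15,5,0,0,0,0.03,0.225,0.15,5,0,0,0,0.04,0.26,0.15,5,0,0,0,0.05,0.295,0.15,5,0,0,0,0.055,0.33,0.15,5,0,0,0,0.059,0.36,0.15,5,0,0,0,0.059,0.39,0.15,5,0,0,0,0.059,0.42,0.15,5,0,0,0,0.059,0.436,0.15,5],
)

```text
clock: 6.7
position: [0.5207, 0.0864, 0.2057]
ee_rot: [-0.088, -3.14, -0.001]
force: [-0.2, 0.4, -1.7]
width: 0.195
gripper_force: 40.0
```

arm_command(
  deltas=[0,0,0,0,0,0,5,0,0,0,0,0,0,5,0,0,0,0,0,0,5,0,0,0,0,0,0,5],
)

```text
clock: 7.1
position: [0.5212, 0.0821, 0.2056]
ee_rot: [0.095, 3.14, -0.0]
force: [0.3, 0.7, -0.9]
width: 0.191
gripper_force: 40.0
```

```bash
python3 - <<'E'
from h import *
s=optics.get_image('scene'); t=optics.get_image('top')
f=lambda i,x,y,w,h,k:cv2.resize(i[y:y+h,x:x+w],None,fx=k,fy=k,interpolation=cv2.INTER_CUBIC)
cv2.imwrite('pics/g2.png',np.clip(np.hstack([f(s,260,150,100,145,4),f(t,220,120,100,145,4)])*1.5,0,255).astype('uint8'))
o=sensors.observe();print(o['position'],o['ee_rot'],o['joints'],o['force'],o['width'])
E
```

```text
[0.52119289 0.08249711 0.20552512] [ 9.42296129e-02  3.14008964e+00 -1.93406453e-04] [-0.65790538  0.33622308  0.52226665  1.89424799 -0.2017142   0.96279947
  1.46688816] [-0.48214929  0.09938895 -1.87281863] 0.19243695138151318
```

View pics/g2.png

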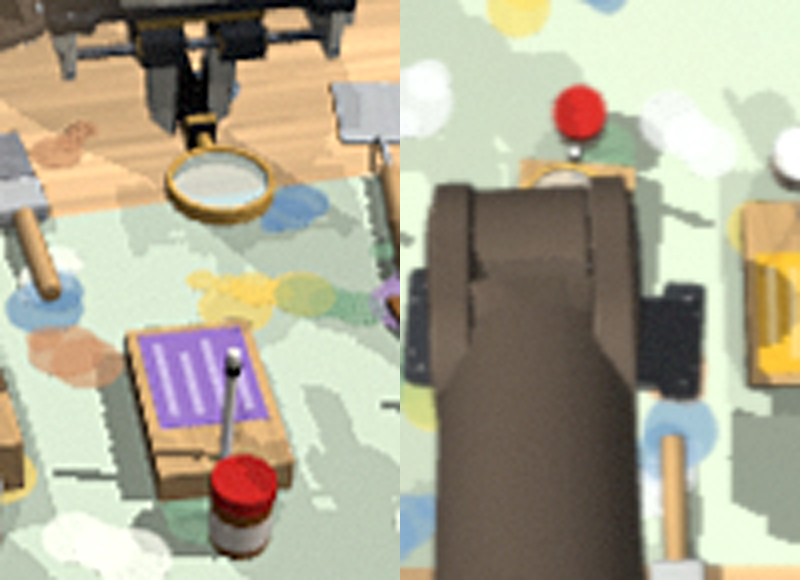

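The loupe is held level above the violet panel; its lens is at about scene (315,197). I descend straight down.

arm_command(
  deltas=[0,0,0,0,0,-0.02,5,0,0,0,0,0,-0.04,5,0,0,0,0,0,-0.06,5,0,0,0,0,0,-0.08,5,0,0,0,0,0,-0.09,5,0,0,0,0,0,-0.098,5,0,0,0,0,0,-0.098,5,0,0,0,0,0,-0.098,5,0,0,0,0,0,-0.098,5,0,0,0,0,0,-0.098,5],
)

```text
clock: 8.2
position: [0.5216, 0.0836, 0.1081]
ee_rot: [0.092, 3.139, 0.001]
force: [0.3, -0.7, -1.6]
width: 0.191
gripper_force: 40.0
```

```bash
python3 - <<'E'
from h import *
np.set_printoptions(precision=4,suppress=True)
s=optics.get_image('scene'); t=optics.get_image('top')
f=lambda i,x,y,w,h,k:cv2.resize(i[y:y+h,x:x+w],None,fx=k,fy=k,interpolation=cv2.INTER_CUBIC)
i=np.clip(f(s,285,180,65,80,7)*1.5,0,255).astype('uint8')
# predicted rim (z=.108) circle in green dots (66 mm), centre over the panel
for a in np.arange(0,6.28,.3):
    u=proj('scene',[.6135+.033*np.cos(a),.077+.033*np.sin(a),.108]); cv2.circle(i,(int((u[0]-285+.5)*7),int((u[1]-180+.5)*7)),2,(0,255,0),-1)
cv2.imwrite('pics/g3.png',i)
o=sensors.observe();print(o['position'],o['ee_rot'],o['force'],o['width'])
E
```

```text
[0.5214 0.0836 0.1079] [0.0916 3.1395 0.0006] [ 0.2033  0.2093 -1.5975] 0.19076816642092698
```

View pics/g3.png

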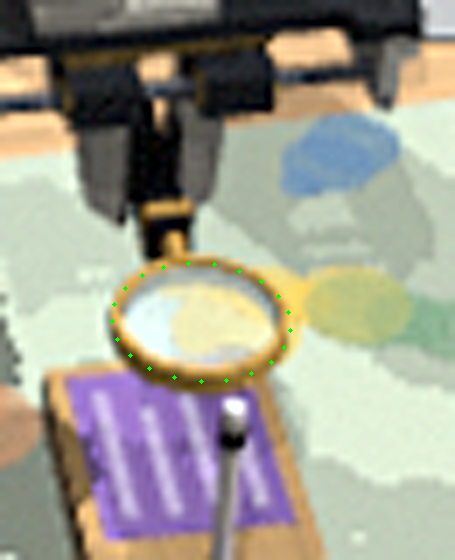

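The rim matches the predicted circle, centred over the panel at z = 0.108 and level, and the grip is steady.

```bash
python3 -c "
from cell import arm
print(arm.sign_off())"
```

```text
the job is handed in; nothing more can be done
None
```

I handed the job in at about 8 s on the clock, with the loupe gripped by its handle at 40 N and held level and steady over the middle of the violet panel (the one with the red-lidded jar); by my measurements the lens is at 0.108 m, the height of the focal band.

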